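# Swap the battery pack of a jeweller's micromotor

## Robot

A 6-joint arm with a two-finger parallel gripper is mounted at the origin on the work surface. World frame = base frame: x ahead of the robot, y to its left, z up, the work surface at z = 0. Lengths are in m, angles in rad, forces in N, time in s.
With the tool pointing down it reaches from about 0.325 to 0.775 m from the base axis. Payload 5.5 kg.
Tool frame: the origin (TCP) lies on the centre line of the jaws, within the pads' length; the fingertips stand 11 mm ahead of it and the grasp point (between the pads) lies 8 mm behind it (bot.tip_reach is the distance from the TCP to the fingertips, in m); z points along the fingers, y is the line along which they close (so a half turn about z gives the same grasp; the last joint's range is limited). The gripper opens to 88 mm and grips with 3 to 60 N. Pads are 20 mm wide; open, the fingers measure 115 mm over their backs; the gripper's body (75 mm by 178 mm) begins 61 mm behind the grasp point.
Start: joints at [1.274, 0.091, 1.231, -0, 1.82, -0.057], TCP at [0.143, 0.583, 0.234] pointing down, gripper open.
Joint ranges: [-2.87, 2.87], [-0.86, 2.18], [0.17, 2.46], [-1.51, 4.65], [0.06, 2.69], [-2.65, 2.65]. Speed limits (rad/s): [2.57, 2.57, 3.01, 3.14, 3.14, 3.14].

## Interface

Orientations are given as a unit quaternion [w, x, y, z].
In Python, from plant import bot gives the robot as it stands.
- The arm moves only by the tool apply_moves, never from a script. Its argument "commands" is a list of rows, each an object with "dp": the shift along the world's x, y, z in units of 30 mm (1.0 is 30 mm), a list of three; "delta_rot": the turn, a rotation vector about the world's x, y, z in degrees, a list of three; "gripper": the finger opening in mm, from 0 to 87.8. A call has 1 to 8 rows; each row shifts and turns the commanded pose from where the row before left it; what a row does not reach is not made up. A row lasts 1/10 s, in which the tool goes at most 50 mm and 8.59 degrees, less where a joint would pass 70% of its speed; a pose out of reach is approached as far as the arm can. A call is refused whole if a number of a shift passes 1 or a number of a turn 8.59, either way. A call with a gripper value outside its range is refused whole. The fingers move at their own pace and stop on an object; "force" is the grip in N (left out, the last holds). Time passes only in rows, so rows that do not move let the fingers close. It gives the time, the measured TCP pose, the force, the opening and the grip force at its end, in the units of the state.
- bot.state(): the state, without advancing time (a new reading comes with each control period).
- bot.get_image(name): name is "side" or "top" or "wrist"; returns the picture (384x512x3 uint8, red, green, blue); there is no depth.
- bot.get_calibration(name): a dict with "fx", "fy", "cx", "cy" (pixels), "R" (3x3) and "t" (3): a world point X has camera coordinates R X + t; the wrist camera has in their place "mount" (4x4, takes a point from camera to tool coordinates, whose origin is the TCP and whose axes are the flange's). Camera axes: x right, y down, z forward; pixel columns grow to the right and rows downward; lengths in m; the calibration is good to about 2 mm. A picture is of the moment at which its call begins: read the wrist's pose just before it. get_calibration takes no time and is no camera call.
- bot.finish_job(): hands the job in; it is judged then, once.
The state is a dict: "clock": time; "qpos": joint angles; "joint_velocities": joint speeds; "joint_efforts": joint torques, N m; "tcp_pos": TCP position; "orientation": TCP orientation; "wrist_force": force on the tool from outside, world axes, zero at the start; "torque": the same for the moment, N m; "finger_gap": opening from 0.0 (shut) to 1.0 (fully open); "grip_force": force on a finger pad.
Only numpy, scipy, OpenCV 4.12 (cv2) and the standard library are available. Lean on these libraries where they do the work, as an engineer would, in place of code of your own. Each camera call takes 0.05 s, during which the arm holds its last target. There are 200 camera calls.

## Task

The micromotor's battery is flat: press the red-capped pack in the control unit until its push-push catch lets it spring up, lift it out and stand it fully down in the empty charging stand. Then put the charged green-capped pack into the unit's bay and press it in until the catch holds it down when you let go. Press slowly and only until you feel the soft stop below the catch, never with more than 15 N, and leave the mug, the pliers and the bead tray where they are.

Things in the scene. Friction and masses are not known exactly. Their poses are not given: they have to be found in the camera images.
- unit: light-grey micromotor control unit, 150 (x) x 200 (y) x 105 mm high, fixed; origin at the centre of its underside; its front with the speed knob looks to -x. A handpiece lies in a rest on its top along x, at y = -65 mm, up to 137 mm above the table. The battery bay is at x = -15, y = 45 mm.
- bay (a point): centre of the battery bay's mouth in the unit's top face, 105 mm above the table, axes as the unit. The bay is 32 (x) x 54 (y) mm, open upwards, bevelled 2.5 mm at the mouth; a pack has 1 mm of play on each side. A sprung lift plate with a push-push catch is inside: not caught, the plate is 40 mm below the mouth and a pack on it stands 26 mm proud; caught, the pack is flush (1 mm proud).
- catch (a point): fixed point in the bay, 65 mm under the mouth's centre, where the lift plate's top is while caught. The spring pushes back with 4 N, 6 N at the catch, less the pack's weight. To catch or free the pack, press it 4 to 13 mm past there (set by a screw, differs between units, unseen; the tool may enter the mouth by 13 mm) and let go. A rubber stop, 12 N per mm, begins 0.5 mm further: feel for 8 to 10 N at 10 to 15 mm/s.
- red_pack_mid (a point): centre of the flat battery pack: black block with a red cap, 30 (x) x 52 (y) x 66 mm high (z up), about 0.17 kg; at the start it is caught in the bay, its top 1 mm above the unit's top face. Centre is 33 mm below its flat top.
- green_pack_mid (a point): centre of the charged battery pack: the same with a green cap; at the start it stands upright in the full charging stand, its top 74 mm above the table. Centre is 33 mm below its flat top.
- free_stand: empty charging stand, dark grey, fixed, 68 x 92 x 34 mm high; origin at the centre of its underside. Its socket, open upwards, is 34 (x) x 56 (y) mm, bevelled, its floor 8 mm above the table (26 mm deep): a pack standing in it has its top at 74 mm.
- full_stand: charging stand of the same kind that holds the green pack at the start; origin at the centre of its underside.
- mug: mustard mug, 80 mm across, 88 mm high, loose; origin at the centre of its underside
- pliers: small red-handled pliers lying on the table, 150 mm long, loose; origin on the table under the pivot, x towards the jaws
- bead_tray: white divided tray of beads, 90 x 130 x 22 mm, loose; origin at the centre of its underside

How it is judged:
On the way, in this order (a step that is already met when the one before it is completed fails the run):
1. the catch has let the red pack spring up: it stands in the bay, its top more than 22 mm above the unit's top face (z of red_pack_mid in the frame of bay between -0.011 and -0.002 m and horizontal distance between red_pack_mid and bay below 0.005 m), for 0.1 s.
2. the red pack stands in the empty charging stand (z of red_pack_mid in the frame of free_stand below 0.045 m and horizontal distance between red_pack_mid and free_stand below 0.006 m), for 0.1 s.
At the end, for the whole second after the job is handed in: The green pack is held down by the catch in the bay (its top 1 mm above the unit's top face, within 4 mm), and the red pack stands upright and fully down in the charging stand that was empty (within 4 mm of its floor); both at rest (all of step 2 and z of green_pack_mid in the frame of bay between -0.036 and -0.028 m and horizontal distance between green_pack_mid and bay below 0.004 m and angle between each of red_pack_mid, green_pack_mid's own z axis and vertical below 0.12 rad and linear speed of green_pack below 0.02 m/s); the robot touches nothing.
It fails at once if a pack pressed against the unit with more than 18 N (the hand's 15 N, the pack's weight and a little) (contact force between any of red_pack, green_pack and unit above 18 N).
It fails at once if the mug, the pliers or the bead tray moved by more than 20 mm (distance of any of mug, pliers, bead_tray from where it was at the start of the episode above 0.02 m).
It also fails if it takes over 72 s, if anything falls off the work surface, if the arm or the gripper's body presses on something with over 40 N, if the wrist force passes 120 N, or if a joint passes its speed limit or range.

## Working session

There is one attempt and no reset: what is moved stays moved. The work goes in short steps, Python scripts to look and compute and a tool call to move; the robot and the scene stay as the last step left them, time stands still between calls to the robot, and variables do not carry over. Pictures are saved under pics/ and viewed, at most 11 in all, crops included, and the job is handed in when it is done.

Besides the shell and the picture viewer there is one more tool, called after "Call:" in YAML: its name, and indented under it one key for each argument. apply_moves: Moves the arm, as the interface text tells. Its arguments: {"type":"object","properties":{"commands":{"type":"array"},"force":{"type":"number"}},"required":["commands"]}

```bash
mkdir -p pics; ls
python3 - <<'E'
from plant import bot
import cv2,numpy as np
s=bot.state();print(s)
for n in("top","side"):
    cv2.imwrite(f"pics/{n}0.png",bot.get_image(n)[:,:,::-1])
for n in("top","side","wrist"):print(bot.get_calibration(n))
E
```

```text
pics
{'clock': 0.0, 'qpos': array([ 1.27428479e+00,  9.18455883e-02,  1.23187336e+00, -2.47309893e-05,
        1.81982228e+00, -5.67302755e-02]), 'joint_velocities': array([ 3.33165932e-04, -5.46986689e-04,  3.32541240e-04,  4.06115308e-04,
        1.99960845e-03,  9.22506769e-05]), 'joint_efforts': array([-5.95675501e-04, -4.46461558e+01, -4.06440425e+01,  6.97082514e-02,
        2.94596585e-02, -1.97923296e-04]), 'tcp_pos': array([0.14243837, 0.58255568, 0.23252189]), 'orientation': array([-1.59386493e-04,  1.19606583e-01,  9.92820888e-01, -9.61240980e-04]), 'wrist_force': array([-0.21886337, -0.1931931 , -0.96770558]), 'torque': array([ 2.86543931e-05, -7.19458492e-03, -3.30876821e-02]), 'grip_force': 0.0, 'finger_gap': 0.9976921393657909}
{'fx': 409.8379135523171, 'fy': 409.8379135523171, 'cx': 249.33752760667707, 'cy': 186.64197205923446, 'R': array([[ 4.99984993e-02, -9.98749159e-01, -5.17846689e-04],
       [-9.73723661e-01, -4.86303401e-02, -2.22479936e-01],
       [ 2.22176466e-01,  1.16279025e-02, -9.74937131e-01]]), 't': array([-0.01841556,  0.62746468,  0.87419862])}
{'fx': 425.6095904145318, 'fy': 425.6095904145318, 'cx': 259.97572536970785, 'cy': 187.085420206594, 'R': array([[ 0.98444582, -0.17551569, -0.00778935],
       [-0.09460395, -0.49221935, -0.86531509],
       [ 0.1480423 ,  0.85259273, -0.50116776]]), 't': array([-0.60032048,  0.13214484,  1.09106612])}
{'fx': 278.22722634156776, 'fy': 278.22722634156776, 'cx': 259.6681799408768, 'cy': 190.05678756527263, 'mount': array([[-1.87669532e-04, -9.53832620e-01, -3.00338637e-01,
         8.20261242e-02],
       [ 9.99999049e-01,  2.31329355e-04, -1.35952817e-03,
         9.43848112e-04],
       [ 1.36623946e-03, -3.00338607e-01,  9.53831670e-01,
        -1.51444182e-01],
       [ 0.00000000e+00,  0.00000000e+00,  0.00000000e+00,
         1.00000000e+00]])}
```

View pics/top0.png

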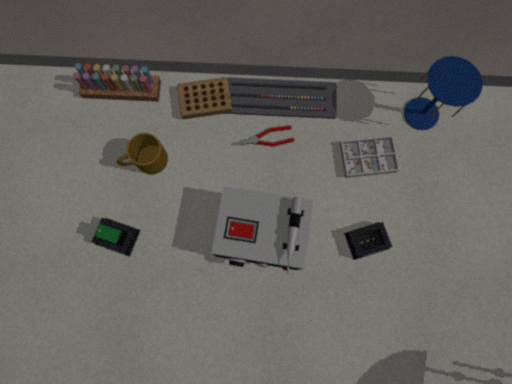

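View pics/side0.png

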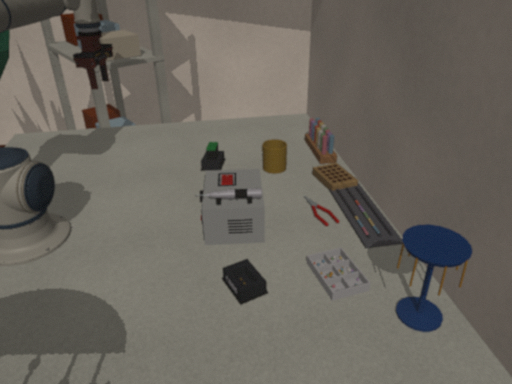

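The top view shows the unit at about (263,228) with the red cap at (241,230), the green cap at (109,234) in the full stand, and the empty stand at (368,241). The mug is at (147,153), the pliers at (266,137) and the tray at (368,157). I'll enlarge the three working areas.

Run:
```python
import cv2,numpy as np
im=cv2.imread("pics/top0.png")
c=lambda x,y,w,h,f:cv2.resize(im[y:y+h,x:x+w],None,fx=f,fy=f,interpolation=cv2.INTER_CUBIC)
m=np.zeros((600,800,3),np.uint8)
a=c(205,180,115,95,5);m[:475,:575]=a   # unit x5
b=c(86,212,60,48,3.75); m[:180,575:800]=b
d=c(338,212,60,55,3.75); m[190:190+206,575:800]=d[:206]
cv2.imwrite("pics/m1.png",cv2.convertScaleAbs(m,alpha=1.5))
```

```text
(no output)
```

View pics/m1.png

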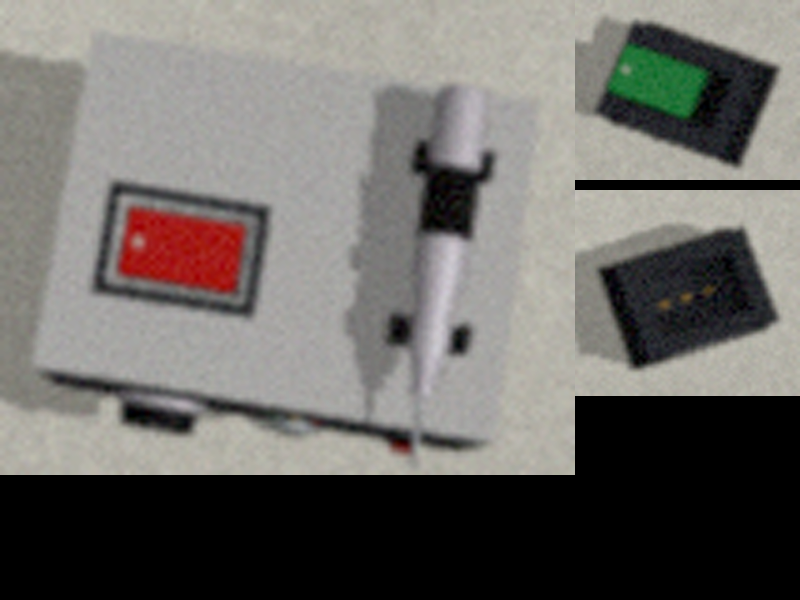

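The red cap's corners in the crop are (124,206), (247,224), (238,293) and (118,275). The green cap is centred at about (660,81) and the free stand's rim at about (689,296). I'll project these at their known heights.

```bash
cat > h.py <<'E'
from plant import bot
import cv2,numpy as np
from scipy.spatial.transform import Rotation as Ro
def ray(px,c,R,t,z):
    d=R.T@np.array([(px[0]-c['cx'])/c['fx'],(px[1]-c['cy'])/c['fy'],1]);o=-R.T@t
    return o+d*(z-o[2])/d[2]
def top(px,z):
    c=bot.get_calibration("top");return ray(px,c,c['R'],c['t'],z)
def pose():
    s=bot.state();q=s['orientation'];return s['tcp_pos'],Ro.from_quat([q[1],q[2],q[3],q[0]])
def wcam(p,r):
    c=bot.get_calibration("wrist");T=np.eye(4);T[:3,:3]=r.as_matrix();T[:3,3]=p
    M=np.linalg.inv(T@c['mount']);return c,M[:3,:3],M[:3,3]
def quad(P):  # centre, side lengths, angle of the long side's normal (x axis), deg
    P=np.array(P)[:,:2];l=[np.linalg.norm(P[i]-P[(i+1)%4]) for i in range(4)]
    e=(P[0]+P[3]-P[1]-P[2]);print("c",P.mean(0).round(4),"l",np.round(l,3),"y-axis yaw",np.degrees(np.arctan2(-e[0],e[1])).round(1), "yaw2",np.degrees(np.arctan2(*(P[0]+P[1]-P[2]-P[3])[::-1])).round(1))
E
python3 - <<'E'
from h import *
f=lambda L,ox,oy,k,dx,dy,z:quad([top(((x-dx+.5)/k-.5+ox,(y-dy+.5)/k-.5+oy),z) for x,y in L])
f([(124,206),(247,224),(238,293),(118,275)],205,180,5,0,0,.106)
f([(92,32),(540,95),(490,443),(38,372)],205,180,5,0,0,.105)
f([(628,45),(709,70),(692,117),(609,92)],86,212,3.75,575,0,.074)
f([(630,20),(778,68),(740,165),(600,115)],86,212,3.75,575,0,.034)
f([(600,268),(742,228),(778,320),(637,368)],338,212,3.75,575,190,.034)
print(top((338+(687-575)/3.75,212+(297-190)/3.75),.008))
p,r=pose();print(p,r.as_matrix().round(3))
E
```

```text
c [0.5236 0.0259] l [0.054 0.03  0.052 0.03 ] y-axis yaw -5.6 yaw2 -3.1
c [ 0.5336 -0.0205] l [0.2   0.153 0.195 0.151] y-axis yaw -5.6 yaw2 -6.1
c [0.5042 0.3233] l [0.052 0.029 0.053 0.03 ] y-axis yaw -13.7 yaw2 -14.2
c [0.5023 0.3195] l [0.1   0.063 0.094 0.061] y-axis yaw -15.5 yaw2 -12.9
c [ 0.523  -0.2692] l [0.094 0.06  0.094 0.064] y-axis yaw 19.7 yaw2 20.5
[ 0.52405622 -0.27587967  0.008     ]
[0.14244315 0.58260431 0.23263688] [[-0.971  0.238 -0.   ]
 [ 0.238  0.971 -0.002]
 [ 0.    -0.002 -1.   ]]
```

The sizes and yaws agree. The bay is at about (0.523, 0.026) with yaw -5.6°, the green pack at (0.504, 0.323) with yaw -14°, and the free stand at (0.523, -0.270) with yaw +20°. I'm setting out for above the bay with the fingers closing.

Call:
apply_moves:
  commands:
    - {"dp": [0.67,-0.98,0],"delta_rot": [0,0,1],"gripper": 0}
    - {"dp": [0.67,-0.98,0],"delta_rot": [0,0,1],"gripper": 0}
    - {"dp": [0.67,-0.98,0],"delta_rot": [0,0,1],"gripper": 0}
    - {"dp": [0.67,-0.98,0],"delta_rot": [0,0,1],"gripper": 0}
    - {"dp": [0.67,-0.98,0],"delta_rot": [0,0,1],"gripper": 0}
    - {"dp": [0.67,-0.98,0],"delta_rot": [0,0,1],"gripper": 0}
    - {"dp": [0.67,-0.98,0],"delta_rot": [0,0,1],"gripper": 0}
    - {"dp": [0.67,-0.98,0],"delta_rot": [0,0,1],"gripper": 0}

```text
clock: 0.9
tcp_pos: [0.3038, 0.3463, 0.2332]
orientation: [-0.0, 0.05, 0.999, -0.0]
wrist_force: [0.4, -0.5, -0.4]
finger_gap: 0.313
grip_force: 0.0
```

Call:
apply_moves:
  commands:
    - {"dp": [0.67,-0.98,0],"delta_rot": [0,0,0],"gripper": 0}
    - {"dp": [0.67,-0.98,0],"delta_rot": [0,0,0],"gripper": 0}
    - {"dp": [0.67,-0.98,0],"delta_rot": [0,0,0],"gripper": 0}
    - {"dp": [0.67,-0.98,0],"delta_rot": [0,0,0],"gripper": 0}
    - {"dp": [0.67,-0.98,0],"delta_rot": [0,0,0],"gripper": 0}
    - {"dp": [0.67,-0.98,0],"delta_rot": [0,0,0],"gripper": 0}
    - {"dp": [0.67,-0.98,0],"delta_rot": [0,0,0],"gripper": 0}
    - {"dp": [0.67,-0.98,0],"delta_rot": [0,0,0],"gripper": 0}

```text
clock: 1.7
tcp_pos: [0.4646, 0.111, 0.2332]
orientation: [-0.0, 0.05, 0.999, -0.0]
wrist_force: [0.2, 0.5, -0.3]
finger_gap: 0.002
grip_force: 0.0
```

Call:
apply_moves:
  commands:
    - {"dp": [0.67,-0.98,0],"delta_rot": [0,0,0],"gripper": 0}
    - {"dp": [0.67,-0.98,0],"delta_rot": [0,0,0],"gripper": 0}
    - {"dp": [0.6,-0.8,0],"delta_rot": [0,0,0],"gripper": 0}
    - {"dp": [0,0,0],"delta_rot": [0,0,0],"gripper": 0}
    - {"dp": [0,0,0],"delta_rot": [0,0,0],"gripper": 0}

```text
clock: 2.2
tcp_pos: [0.5221, 0.0295, 0.2329]
orientation: [-0.001, 0.051, 0.999, 0.0]
wrist_force: [0.1, 0.9, 0.1]
finger_gap: 0.005
grip_force: 0.0
```

Run:
```python
from h import *
im=bot.get_image("wrist")[:,:,::-1]
cv2.imwrite("pics/w1.png",cv2.convertScaleAbs(cv2.resize(im,None,fx=1.5,fy=1.5,interpolation=cv2.INTER_CUBIC),alpha=1.4))
p,r=pose();c,R,t=wcam(p,r)
for X in ([.5236,.0259,.106],):
    v=R@np.array(X)+t;print((c['fx']*v[0]/v[2]+c['cx'])*1.5,(c['fy']*v[1]/v[2]+c['cy'])*1.5)
```

```text
383.1124233447551 280.24309521973333
```

View pics/w1.png

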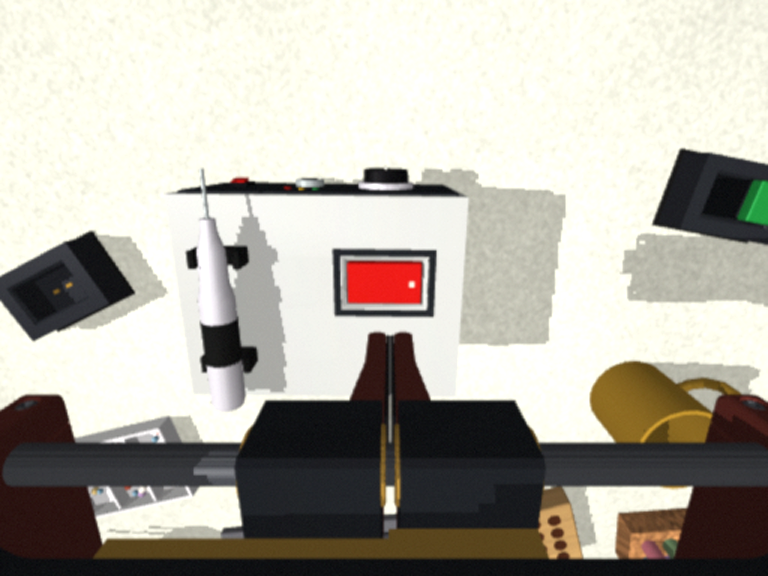

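The red cap is centred at (384,282) against a predicted (383,280), so the top-view estimate holds within 1 mm, and the bay frame is square with the tool. I'm going down to just above the pack.

Call:
apply_moves:
  commands:
    - {"dp": [0.05,-0.12,-0.9],"delta_rot": [0,0,0],"gripper": 0}
    - {"dp": [0,0,-0.9],"delta_rot": [0,0,0],"gripper": 0}
    - {"dp": [0,0,-0.9],"delta_rot": [0,0,0],"gripper": 0}
    - {"dp": [0,0,-0.6],"delta_rot": [0,0,0],"gripper": 0}
    - {"dp": [0,0,-0.4],"delta_rot": [0,0,0],"gripper": 0}
    - {"dp": [0,0,0],"delta_rot": [0,0,0],"gripper": 0}
    - {"dp": [0,0,0],"delta_rot": [0,0,0],"gripper": 0}

```text
clock: 2.95
tcp_pos: [0.5239, 0.0266, 0.1236]
orientation: [0.001, 0.05, 0.999, 0.0]
wrist_force: [-0.2, 0.3, -0.4]
finger_gap: 0.005
grip_force: 0.0
```

Call:
apply_moves:
  commands:
    - {"dp": [0,0,-0.04],"delta_rot": [0,0,0],"gripper": 0}
    - {"dp": [0,0,-0.04],"delta_rot": [0,0,0],"gripper": 0}
    - {"dp": [0,0,-0.04],"delta_rot": [0,0,0],"gripper": 0}
    - {"dp": [0,0,-0.04],"delta_rot": [0,0,0],"gripper": 0}
    - {"dp": [0,0,-0.04],"delta_rot": [0,0,0],"gripper": 0}
    - {"dp": [0,0,-0.04],"delta_rot": [0,0,0],"gripper": 0}
    - {"dp": [0,0,-0.04],"delta_rot": [0,0,0],"gripper": 0}
    - {"dp": [0,0,-0.04],"delta_rot": [0,0,0],"gripper": 0}

```text
clock: 3.75
tcp_pos: [0.524, 0.026, 0.1136]
orientation: [0.0, 0.05, 0.999, 0.0]
wrist_force: [-0.9, -1.0, 5.1]
finger_gap: 0.004
grip_force: 2.3
```

Call:
apply_moves:
  commands:
    - {"dp": [0,0,-0.03],"delta_rot": [0,0,0],"gripper": 0}

```text
clock: 3.85
tcp_pos: [0.5239, 0.026, 0.1124]
orientation: [0.0, 0.05, 0.999, -0.0]
wrist_force: [-1.2, -0.2, 5.0]
finger_gap: 0.005
grip_force: 2.3
```

Call:
apply_moves:
  commands:
    - {"dp": [0,0,-0.03],"delta_rot": [0,0,0],"gripper": 0}

```text
clock: 3.95
tcp_pos: [0.524, 0.026, 0.1115]
orientation: [0.0, 0.05, 0.999, -0.0]
wrist_force: [-1.2, 0.3, 5.2]
finger_gap: 0.007
grip_force: 2.5
```

Call:
apply_moves:
  commands:
    - {"dp": [0,0,-0.03],"delta_rot": [0,0,0],"gripper": 0}

```text
clock: 4.05
tcp_pos: [0.524, 0.026, 0.1106]
orientation: [0.0, 0.05, 0.999, -0.0]
wrist_force: [-2.1, 0.3, 5.1]
finger_gap: 0.004
grip_force: 2.5
```

Call:
apply_moves:
  commands:
    - {"dp": [0,0,-0.03],"delta_rot": [0,0,0],"gripper": 0}

```text
clock: 4.15
tcp_pos: [0.5239, 0.026, 0.1096]
orientation: [0.0, 0.05, 0.999, -0.0]
wrist_force: [-0.9, -0.1, 4.9]
finger_gap: 0.008
grip_force: 2.4
```

Call:
apply_moves:
  commands:
    - {"dp": [0,0,-0.03],"delta_rot": [0,0,0],"gripper": 0}

```text
clock: 4.25
tcp_pos: [0.524, 0.026, 0.109]
orientation: [0.0, 0.05, 0.999, 0.0]
wrist_force: [-2.1, -0.0, 9.5]
finger_gap: 0.004
grip_force: 4.5
```

The soft stop shows 9.5 N at TCP z 0.109. I'm letting go and opening the fingers above the pack.

Call:
apply_moves:
  commands:
    - {"dp": [0,0,0.1],"delta_rot": [0,0,0],"gripper": 0}
    - {"dp": [0,0,0.2],"delta_rot": [0,0,0],"gripper": 0}
    - {"dp": [0,0,0.4],"delta_rot": [0,0,0],"gripper": 0}
    - {"dp": [0,0,0.6],"delta_rot": [0,0,0],"gripper": 0}
    - {"dp": [0,0,0.6],"delta_rot": [0,0,0],"gripper": 80}
    - {"dp": [0,0,0],"delta_rot": [0,0,0],"gripper": 80}
    - {"dp": [0,0,0],"delta_rot": [0,0,0],"gripper": 80}
    - {"dp": [0,0,0],"delta_rot": [0,0,0],"gripper": 80}

```text
clock: 5.05
tcp_pos: [0.5234, 0.0261, 0.1643]
orientation: [-0.001, 0.05, 0.999, -0.0]
wrist_force: [-0.8, -1.0, -0.4]
finger_gap: 0.334
grip_force: 0.0
```

Run:
```python
from h import *
p,r=pose();im=bot.get_image("wrist")[:,:,::-1]
cv2.imwrite("pics/w2.png",cv2.convertScaleAbs(cv2.resize(im,None,fx=1.5,fy=1.5,interpolation=cv2.INTER_CUBIC),alpha=1.4))
c,R,t=wcam(p,r);print(p)
for X in ([.5236,.0259,.131],):
    v=R@np.array(X)+t;print((c['fx']*v[0]/v[2]+c['cx'])*1.5,(c['fy']*v[1]/v[2]+c['cy'])*1.5)
```

```text
[0.5233604  0.02605443 0.164311  ]
388.08737674079225 332.8004738698491
```

View pics/w2.png

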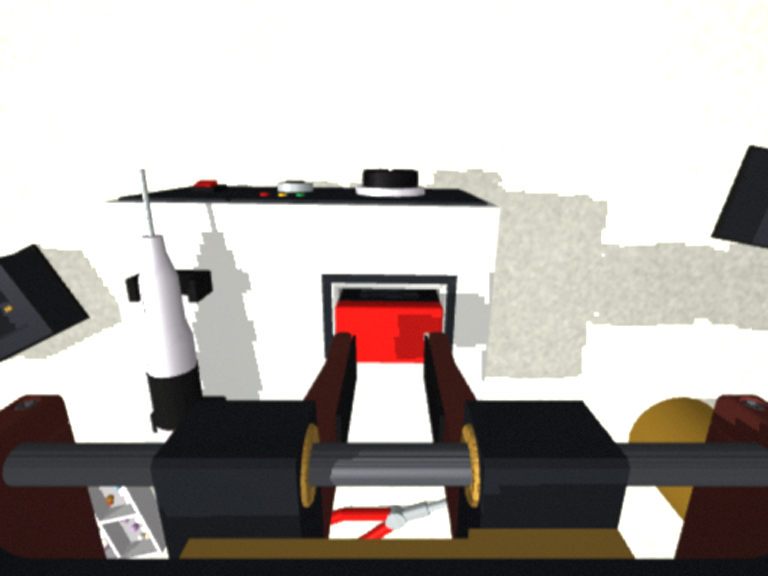

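The red pack has sprung up, with its top centred at about (389,332) against a predicted (388,333). I'll open wider, go down and grip.

Call:
apply_moves:
  commands:
    - {"dp": [0,0,0],"delta_rot": [0,0,0],"gripper": 76}
    - {"dp": [0,0,0],"delta_rot": [0,0,0],"gripper": 76}
    - {"dp": [0,0,0],"delta_rot": [0,0,0],"gripper": 76}
    - {"dp": [0,0,0],"delta_rot": [0,0,0],"gripper": 76}
    - {"dp": [0,0,0],"delta_rot": [0,0,0],"gripper": 76}

```text
clock: 5.6
tcp_pos: [0.5238, 0.026, 0.1655]
orientation: [-0.0, 0.05, 0.999, -0.0]
wrist_force: [-0.8, 0.1, 1.3]
finger_gap: 0.829
grip_force: 0.0
```

Call:
apply_moves:
  commands:
    - {"dp": [0,0,-0.6],"delta_rot": [0,0,0],"gripper": 76}
    - {"dp": [0,0,-0.6],"delta_rot": [0,0,0],"gripper": 76}
    - {"dp": [0,0,-0.3],"delta_rot": [0,0,0],"gripper": 76}
    - {"dp": [0,0,0],"delta_rot": [0,0,0],"gripper": 76}

```text
clock: 6.0
tcp_pos: [0.523, 0.026, 0.1189]
orientation: [-0.001, 0.05, 0.999, -0.0]
wrist_force: [1.1, -0.8, -0.8]
finger_gap: 0.866
grip_force: 0.0
```

Call:
apply_moves:
  commands:
    - {"dp": [0,0,0],"delta_rot": [0,0,0],"gripper": 40}
    - {"dp": [0,0,0],"delta_rot": [0,0,0],"gripper": 40}
    - {"dp": [0,0,0],"delta_rot": [0,0,0],"gripper": 40}
    - {"dp": [0,0,0],"delta_rot": [0,0,0],"gripper": 40}
    - {"dp": [0,0,0],"delta_rot": [0,0,0],"gripper": 40}
  force: 20

```text
clock: 6.5
tcp_pos: [0.5242, 0.026, 0.1213]
orientation: [0.001, 0.05, 0.999, -0.0]
wrist_force: [-0.0, -0.6, 1.7]
finger_gap: 0.59
grip_force: 20.0
```

Call:
apply_moves:
  commands:
    - {"dp": [0,0,0.2],"delta_rot": [0,0,0],"gripper": 40}
    - {"dp": [0,0,0.4],"delta_rot": [0,0,0],"gripper": 40}
    - {"dp": [0,0,0.5],"delta_rot": [0,0,0],"gripper": 40}
    - {"dp": [0,0,0.6],"delta_rot": [0,0,0],"gripper": 40}
    - {"dp": [0,0,0.8],"delta_rot": [0,0,0],"gripper": 40}
    - {"dp": [0,0,0.7],"delta_rot": [0,0,0],"gripper": 40}
    - {"dp": [0,0,0],"delta_rot": [0,0,0],"gripper": 40}

```text
clock: 7.2
tcp_pos: [0.5249, 0.0261, 0.2215]
orientation: [0.003, 0.05, 0.999, 0.0]
wrist_force: [-0.1, -0.2, -1.7]
finger_gap: 0.59
grip_force: 20.0
```

Call:
apply_moves:
  commands:
    - {"dp": [0,-0.5,0],"delta_rot": [0,0,2],"gripper": 40}
    - {"dp": [0,-0.85,0],"delta_rot": [0,0,2],"gripper": 40}
    - {"dp": [0,-0.85,0],"delta_rot": [0,0,2],"gripper": 40}
    - {"dp": [0,-0.85,0],"delta_rot": [0,0,2],"gripper": 40}
    - {"dp": [0,-0.85,0],"delta_rot": [0,0,2],"gripper": 40}
    - {"dp": [0,-0.85,0],"delta_rot": [0,0,2],"gripper": 40}
    - {"dp": [0,-0.85,0],"delta_rot": [0,0,2],"gripper": 40}
    - {"dp": [0,-0.85,0],"delta_rot": [0,0,2],"gripper": 40}

```text
clock: 8.0
tcp_pos: [0.5233, -0.1683, 0.2157]
orientation: [-0.001, -0.09, 0.996, 0.0]
wrist_force: [0.7, -0.3, -1.6]
finger_gap: 0.591
grip_force: 20.0
```

Call:
apply_moves:
  commands:
    - {"dp": [0,-0.85,0],"delta_rot": [0,0,2.5],"gripper": 40}
    - {"dp": [0,-0.85,0],"delta_rot": [0,0,2.5],"gripper": 40}
    - {"dp": [0,-0.85,0],"delta_rot": [0,0,2.5],"gripper": 40}
    - {"dp": [0,-0.5,0],"delta_rot": [0,0,2.5],"gripper": 40}
    - {"dp": [0,-0.3,0],"delta_rot": [0,0,0],"gripper": 40}
    - {"dp": [0,0,0],"delta_rot": [0,0,0],"gripper": 40}
    - {"dp": [0,0,0],"delta_rot": [0,0,0],"gripper": 40}

```text
clock: 8.7
tcp_pos: [0.5238, -0.2673, 0.2162]
orientation: [-0.0, -0.176, 0.984, 0.0]
wrist_force: [0.7, -0.8, -2.2]
finger_gap: 0.595
grip_force: 20.0
```

Run:
```python
from h import *
p,r=pose();im=bot.get_image("wrist")[:,:,::-1]
cv2.imwrite("pics/w3.png",cv2.convertScaleAbs(cv2.resize(im,None,fx=1.5,fy=1.5,interpolation=cv2.INTER_CUBIC),alpha=1.6))
c,R,t=wcam(p,r);print(p,r.as_matrix().round(3))
for X in ([.523,-.2695,.034],[.523,-.2695,.008]):
    v=R@np.array(X)+t;print((c['fx']*v[0]/v[2]+c['cx'])*1.5,(c['fy']*v[1]/v[2]+c['cy'])*1.5)
```

```text
[ 0.52375934 -0.26733019  0.21619579] [[-0.938 -0.346 -0.001]
 [-0.346  0.938  0.001]
 [ 0.     0.001 -1.   ]]
387.27996806846215 256.5555191932902
387.4475614366695 249.6397335868284
```

View pics/w3.png

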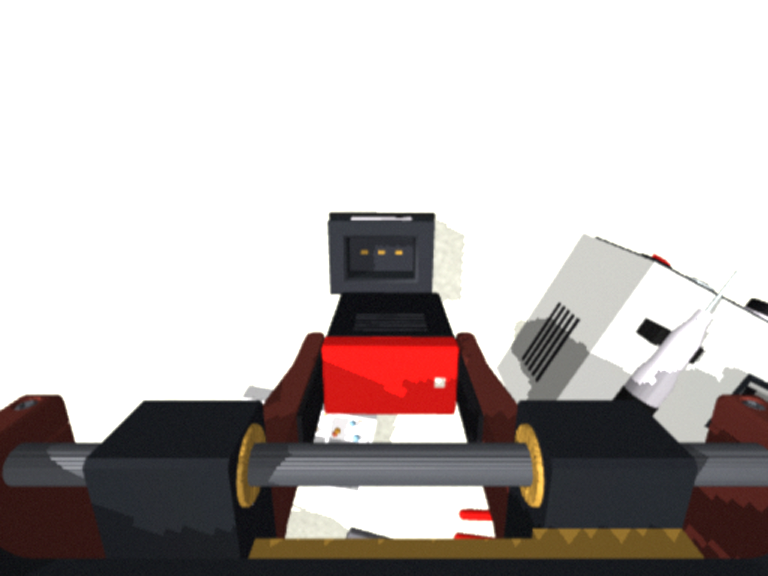

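The stand top is centred at (382,257) against a predicted (387,257), so it lies about 4.5 mm further to -y, square with the tool. I'll correct for that and go down to just above the stand.

Call:
apply_moves:
  commands:
    - {"dp": [0.05,-0.21,-0.5],"delta_rot": [0,0,0],"gripper": 40}
    - {"dp": [0,0,-0.9],"delta_rot": [0,0,0],"gripper": 40}
    - {"dp": [0,0,-0.9],"delta_rot": [0,0,0],"gripper": 40}
    - {"dp": [0,0,-0.8],"delta_rot": [0,0,0],"gripper": 40}
    - {"dp": [0,0,-0.5],"delta_rot": [0,0,0],"gripper": 40}
    - {"dp": [0,0,-0.2],"delta_rot": [0,0,0],"gripper": 40}
    - {"dp": [0,0,0],"delta_rot": [0,0,0],"gripper": 40}
    - {"dp": [0,0,0],"delta_rot": [0,0,0],"gripper": 40}

```text
clock: 9.55
tcp_pos: [0.5259, -0.2745, 0.1038]
orientation: [0.001, -0.176, 0.984, -0.001]
wrist_force: [0.9, -0.0, -1.4]
finger_gap: 0.592
grip_force: 20.0
```

Run:
```python
from h import *
p,r=pose();im=bot.get_image("wrist")[:,:,::-1]
cv2.imwrite("pics/w4.png",cv2.convertScaleAbs(cv2.resize(im[140:300,140:380],None,fx=3,fy=3,interpolation=cv2.INTER_CUBIC),alpha=2))
c,R,t=wcam(p,r);print(p)
def pr(X):
    v=R@np.array(X)+t;print(np.round([(c['fx']*v[0]/v[2]+c['cx']-140)*3,(c['fy']*v[1]/v[2]+c['cy']-140)*3]))
M=r.as_matrix()
for a in (.034,-.034):
  for b in (.046,-.046): pr(np.array([.5246,-.2738,.034])+M@[a,b,0])
print("pack bottom front corners, xt=.0158")
for b in(.026,-.026): pr(p+M@[.0158,b,.056])
```

```text
[ 0.52589492 -0.27448833  0.10383592]
[534.  69.]
[193.  69.]
[519. 297.]
[207. 296.]
pack bottom front corners, xt=.0158
[458. 153.]
[259. 153.]
```

View pics/w4.png

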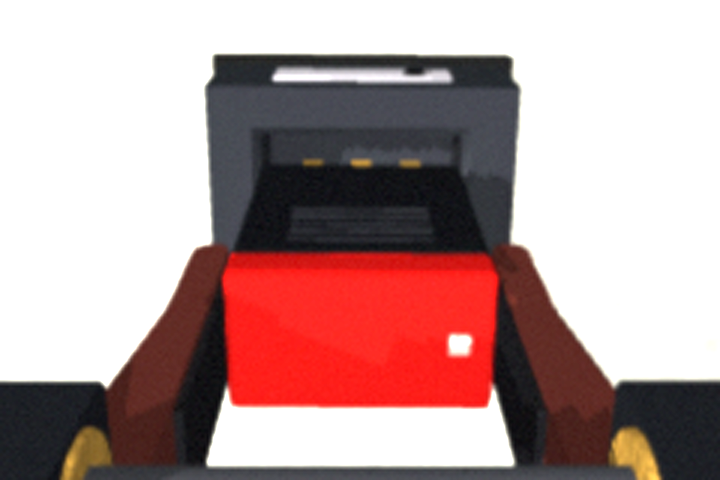

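The stand rim shows at rows 87–130 and columns 207–518, with the contacts at column 361. The bottom front edge of the pack is at row 165, columns 262–460. Sideways it's centred, but it sits about 2.3 mm too far in +x, so I'll correct that and insert with a force check.

Call:
apply_moves:
  commands:
    - {"dp": [-0.07,-0.025,0],"delta_rot": [0,0,0],"gripper": 40}
    - {"dp": [0,0,-0.2],"delta_rot": [0,0,0],"gripper": 40}
    - {"dp": [0,0,-0.2],"delta_rot": [0,0,0],"gripper": 40}
    - {"dp": [0,0,-0.2],"delta_rot": [0,0,0],"gripper": 40}
    - {"dp": [0,0,-0.2],"delta_rot": [0,0,0],"gripper": 40}
    - {"dp": [0,0,0],"delta_rot": [0,0,0],"gripper": 40}

```text
clock: 10.2
tcp_pos: [0.5228, -0.2746, 0.0768]
orientation: [-0.001, -0.176, 0.984, 0.001]
wrist_force: [1.2, -0.2, -1.2]
finger_gap: 0.591
grip_force: 20.0
```

Call:
apply_moves:
  commands:
    - {"dp": [0,0,-0.15],"delta_rot": [0,0,0],"gripper": 40}
    - {"dp": [0,0,-0.15],"delta_rot": [0,0,0],"gripper": 40}
    - {"dp": [0,0,-0.05],"delta_rot": [0,0,0],"gripper": 40}
    - {"dp": [0,0,0],"delta_rot": [0,0,0],"gripper": 40}

```text
clock: 10.6
tcp_pos: [0.523, -0.2749, 0.0676]
orientation: [-0.0, -0.176, 0.984, 0.0]
wrist_force: [-0.9, -0.0, -1.4]
finger_gap: 0.596
grip_force: 20.0
```

Call:
apply_moves:
  commands:
    - {"dp": [0,0,-0.05],"delta_rot": [0,0,0],"gripper": 40}
    - {"dp": [0,0,-0.05],"delta_rot": [0,0,0],"gripper": 40}
    - {"dp": [0,0,0],"delta_rot": [0,0,0],"gripper": 40}

```text
clock: 10.9
tcp_pos: [0.5231, -0.275, 0.0649]
orientation: [-0.0, -0.176, 0.984, 0.0]
wrist_force: [-0.2, 1.2, -1.6]
finger_gap: 0.589
grip_force: 20.0
```

Call:
apply_moves:
  commands:
    - {"dp": [0,0,-0.04],"delta_rot": [0,0,0],"gripper": 40}
    - {"dp": [0,0,-0.03],"delta_rot": [0,0,0],"gripper": 40}
    - {"dp": [0,0,0],"delta_rot": [0,0,0],"gripper": 40}

```text
clock: 11.2
tcp_pos: [0.5233, -0.2751, 0.0646]
orientation: [0.0, -0.176, 0.984, -0.0]
wrist_force: [-2.4, 0.9, 5.1]
finger_gap: 0.591
grip_force: 20.0
```

The pack is on the stand's floor (5 N). I'll release and go up.

Call:
apply_moves:
  commands:
    - {"dp": [0,0,0],"delta_rot": [0,0,0],"gripper": 76}
    - {"dp": [0,0,0],"delta_rot": [0,0,0],"gripper": 76}
    - {"dp": [0,0,0],"delta_rot": [0,0,0],"gripper": 76}
    - {"dp": [0,0,0.4],"delta_rot": [0,0,0],"gripper": 76}
    - {"dp": [0,0,0.8],"delta_rot": [0,0,0],"gripper": 76}
    - {"dp": [0,0,1],"delta_rot": [0,0,0],"gripper": 76}
    - {"dp": [0,0,1],"delta_rot": [0,0,0],"gripper": 76}
    - {"dp": [0,0,1],"delta_rot": [0,0,0],"gripper": 76}

```text
clock: 12.0
tcp_pos: [0.5232, -0.275, 0.1911]
orientation: [0.0, -0.176, 0.984, -0.0]
wrist_force: [0.8, 0.9, 0.2]
finger_gap: 0.868
grip_force: 0.0
```

Call:
apply_moves:
  commands:
    - {"dp": [0,0.5,0.8],"delta_rot": [0,0,-2],"gripper": 76}
    - {"dp": [0,0.95,0],"delta_rot": [0,0,-2],"gripper": 76}
    - {"dp": [0,0.95,0],"delta_rot": [0,0,-2],"gripper": 76}
    - {"dp": [0,0.95,0],"delta_rot": [0,0,-2],"gripper": 76}
    - {"dp": [0,0.95,0],"delta_rot": [0,0,-2],"gripper": 76}
    - {"dp": [0,0.95,0],"delta_rot": [0,0,-2],"gripper": 76}
    - {"dp": [0,0.95,0],"delta_rot": [0,0,-2],"gripper": 76}
    - {"dp": [0,0.95,0],"delta_rot": [0,0,-2],"gripper": 76}

```text
clock: 12.8
tcp_pos: [0.5231, -0.0594, 0.214]
orientation: [0.001, -0.036, 0.999, -0.0]
wrist_force: [0.5, -0.3, -0.3]
finger_gap: 0.866
grip_force: 0.0
```

Call:
apply_moves:
  commands:
    - {"dp": [0,0.95,0],"delta_rot": [0,0,-2],"gripper": 76}
    - {"dp": [0,0.95,0],"delta_rot": [0,0,-2],"gripper": 76}
    - {"dp": [0,0.95,0],"delta_rot": [0,0,-2],"gripper": 76}
    - {"dp": [0,0.95,0],"delta_rot": [0,0,-2],"gripper": 76}
    - {"dp": [-0.1,0.95,0],"delta_rot": [0,0,-2],"gripper": 76}
    - {"dp": [-0.1,0.95,0],"delta_rot": [0,0,-2],"gripper": 76}
    - {"dp": [-0.1,0.95,0],"delta_rot": [0,0,-2],"gripper": 76}
    - {"dp": [-0.1,0.95,0],"delta_rot": [0,0,-2],"gripper": 76}

```text
clock: 13.6
tcp_pos: [0.511, 0.1687, 0.214]
orientation: [0.001, 0.103, 0.995, 0.0]
wrist_force: [0.4, 0.0, 0.2]
finger_gap: 0.864
grip_force: 0.0
```

Call:
apply_moves:
  commands:
    - {"dp": [-0.1,0.95,0],"delta_rot": [0,0,-2],"gripper": 76}
    - {"dp": [-0.1,0.95,0],"delta_rot": [0,0,0],"gripper": 76}
    - {"dp": [0,0.95,0],"delta_rot": [0,0,0],"gripper": 76}
    - {"dp": [0,0.95,-0.5],"delta_rot": [0,0,0],"gripper": 76}
    - {"dp": [0,0.95,-0.5],"delta_rot": [0,0,0],"gripper": 76}
    - {"dp": [0,0.4,-0.5],"delta_rot": [0,0,0],"gripper": 76}
    - {"dp": [0,0,0],"delta_rot": [0,0,0],"gripper": 76}
    - {"dp": [0,0,0],"delta_rot": [0,0,0],"gripper": 76}

```text
clock: 14.4
tcp_pos: [0.5052, 0.3212, 0.168]
orientation: [-0.0, 0.12, 0.993, -0.001]
wrist_force: [0.6, -1.3, 0.7]
finger_gap: 0.869
grip_force: 0.0
```

Run:
```python
from h import *
p,r=pose();im=bot.get_image("wrist")[:,:,::-1]
tp=bot.get_image("top")[:,:,::-1]
a=cv2.resize(im,None,fx=1.5,fy=1.5,interpolation=cv2.INTER_CUBIC)
a[:170,:200]=cv2.resize(tp[215:215+57,335:402],(200,170),interpolation=cv2.INTER_CUBIC)
cv2.imwrite("pics/w5.png",cv2.convertScaleAbs(a,alpha=1.4))
c,R,t=wcam(p,r);print(p,r.as_matrix().round(3))
M=np.c_[r.as_matrix()]
for d in ([.015,.026],[.015,-.026],[-.015,-.026],[-.015,.026]):
    v=R@(np.array([.5042,.3233,.074])+M@[d[0],d[1],0])+t;print((c['fx']*v[0]/v[2]+c['cx'])*1.5,(c['fy']*v[1]/v[2]+c['cy'])*1.5)
```

```text
[0.50521877 0.32117214 0.16800237] [[-0.971  0.238 -0.   ]
 [ 0.238  0.971 -0.001]
 [ 0.    -0.001 -1.   ]]
434.4475881737811 266.6897261131585
348.9385122547619 266.67475515868284
350.33778873444567 312.74082256431785
432.91519723659417 312.7676568232572
```

View pics/w5.png

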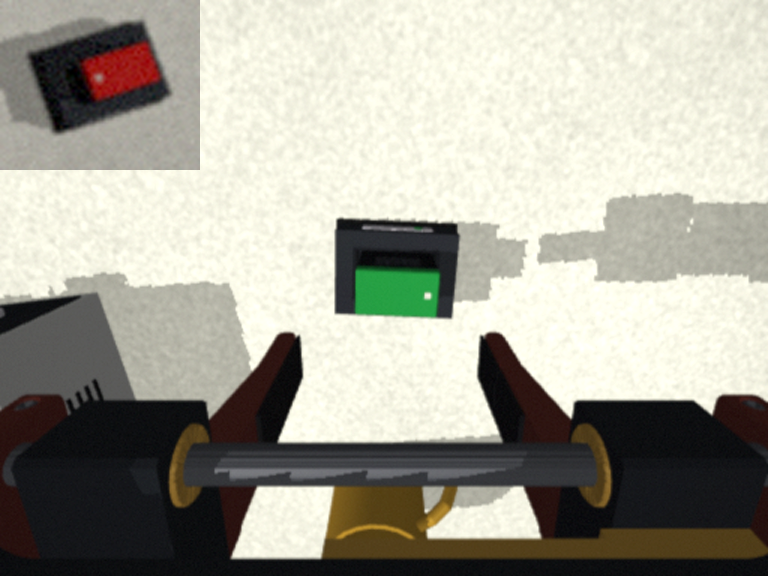

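The inset shows red standing in the free stand. The green top is centred at (397,293) against a predicted (392,290) and turned about 2° clockwise. I'll correct by roughly (+1.3, +4.5) mm and -1.8°, go down and grip.

Call:
apply_moves:
  commands:
    - {"dp": [0.045,0.15,-0.4],"delta_rot": [0,0,-1.8],"gripper": 76}
    - {"dp": [0,0,-0.9],"delta_rot": [0,0,0],"gripper": 76}
    - {"dp": [0,0,-0.9],"delta_rot": [0,0,0],"gripper": 76}
    - {"dp": [0,0,-0.8],"delta_rot": [0,0,0],"gripper": 76}
    - {"dp": [0,0,-0.45],"delta_rot": [0,0,0],"gripper": 76}
    - {"dp": [0,0,0],"delta_rot": [0,0,0],"gripper": 76}

```text
clock: 15.1
tcp_pos: [0.506, 0.3253, 0.063]
orientation: [-0.001, 0.136, 0.991, -0.001]
wrist_force: [0.1, -0.8, 0.3]
finger_gap: 0.865
grip_force: 0.0
```

Call:
apply_moves:
  commands:
    - {"dp": [0,0,0],"delta_rot": [0,0,0],"gripper": 40}
    - {"dp": [0,0,0],"delta_rot": [0,0,0],"gripper": 40}
    - {"dp": [0,0,0],"delta_rot": [0,0,0],"gripper": 40}
    - {"dp": [0,0,0],"delta_rot": [0,0,0],"gripper": 40}
    - {"dp": [0,0,0],"delta_rot": [0,0,0],"gripper": 40}
  force: 20

```text
clock: 15.6
tcp_pos: [0.5072, 0.3264, 0.066]
orientation: [0.001, 0.135, 0.991, 0.0]
wrist_force: [-1.0, -2.9, 5.7]
finger_gap: 0.588
grip_force: 20.0
```

Call:
apply_moves:
  commands:
    - {"dp": [0,0,0.3],"delta_rot": [0,0,0],"gripper": 40}
    - {"dp": [0,0,0.7],"delta_rot": [0,0,0],"gripper": 40}
    - {"dp": [0,0,0.8],"delta_rot": [0,0,0],"gripper": 40}
    - {"dp": [0,0,0.9],"delta_rot": [0,0,0],"gripper": 40}
    - {"dp": [0,0,0.9],"delta_rot": [0,0,0],"gripper": 40}
    - {"dp": [0,-0.4,0.5],"delta_rot": [0,0,1.4],"gripper": 40}
    - {"dp": [0,-0.8,0.1],"delta_rot": [0,0,1.4],"gripper": 40}
    - {"dp": [0.05,-0.8,0],"delta_rot": [0,0,1.4],"gripper": 40}

```text
clock: 16.4
tcp_pos: [0.5081, 0.2666, 0.1918]
orientation: [0.001, 0.098, 0.995, 0.001]
wrist_force: [0.1, -0.3, -1.6]
finger_gap: 0.592
grip_force: 20.0
```

Call:
apply_moves:
  commands:
    - {"dp": [0.05,-0.9,0],"delta_rot": [0,0,1.4],"gripper": 40}
    - {"dp": [0.05,-0.9,0],"delta_rot": [0,0,1.4],"gripper": 40}
    - {"dp": [0.05,-0.9,0],"delta_rot": [0,0,1.4],"gripper": 40}
    - {"dp": [0.05,-0.9,0],"delta_rot": [0,0,1.4],"gripper": 40}
    - {"dp": [0.05,-0.9,0],"delta_rot": [0,0,0],"gripper": 40}
    - {"dp": [0.05,-0.9,0],"delta_rot": [0,0,0],"gripper": 40}
    - {"dp": [0.05,-0.9,0],"delta_rot": [0,0,0],"gripper": 40}
    - {"dp": [0.05,-0.9,0],"delta_rot": [0,0,0],"gripper": 40}

```text
clock: 17.2
tcp_pos: [0.5199, 0.0497, 0.1905]
orientation: [-0.0, 0.05, 0.999, 0.0]
wrist_force: [-0.1, -0.9, -1.4]
finger_gap: 0.59
grip_force: 20.0
```

Call:
apply_moves:
  commands:
    - {"dp": [0.1,-0.5,0],"delta_rot": [0,0,0],"gripper": 40}
    - {"dp": [0,-0.3,0],"delta_rot": [0,0,0],"gripper": 40}
    - {"dp": [0,0,0],"delta_rot": [0,0,0],"gripper": 40}
    - {"dp": [0,0,0],"delta_rot": [0,0,0],"gripper": 40}

```text
clock: 17.6
tcp_pos: [0.5231, 0.0272, 0.1904]
orientation: [-0.0, 0.05, 0.999, 0.0]
wrist_force: [-0.6, 0.2, -1.1]
finger_gap: 0.59
grip_force: 20.0
```

Run:
```python
from h import *
p,r=pose();im=bot.get_image("wrist")[:,:,::-1]
cv2.imwrite("pics/w6.png",cv2.convertScaleAbs(cv2.resize(im[110:310,140:380],None,fx=3,fy=3,interpolation=cv2.INTER_CUBIC),alpha=1.6))
c,R,t=wcam(p,r);print(p,r.as_matrix().round(3))
def pr(X):
    v=R@np.array(X)+t;return np.round([(c['fx']*v[0]/v[2]+c['cx']-140)*3,(c['fy']*v[1]/v[2]+c['cy']-110)*3])
M=r.as_matrix()
a=np.radians(-5.7);B=np.array([[np.cos(a),-np.sin(a),0],[np.sin(a),np.cos(a),0],[0,0,1]])
print("bay mouth",[list(pr(np.array([.5236,.0258,.105])+B@[x,y,0])) for x in(-.016,.016) for y in (-.027,.027)])
print("pack bottom front",[list(pr(p+M@[.015,b,.056])) for b in(-.026,.026)])
print("pack top",[list(pr(p+M@[x,b,-.010])) for x in (.015,-.015) for b in(-.026,.026)])
```

```text
[0.5230741  0.02724121 0.19041652] [[-0.995  0.1   -0.   ]
 [ 0.1    0.995  0.001]
 [ 0.     0.001 -1.   ]]
bay mouth [[np.float64(261.0), np.float64(214.0)], [np.float64(444.0), np.float64(214.0)], [np.float64(265.0), np.float64(315.0)], [np.float64(441.0), np.float64(315.0)]]
pack bottom front [[np.float64(257.0), np.float64(246.0)], [np.float64(457.0), np.float64(246.0)]]
pack top [[np.float64(216.0), np.float64(355.0)], [np.float64(496.0), np.float64(355.0)], [np.float64(224.0), np.float64(494.0)], [np.float64(488.0), np.float64(495.0)]]
```

View pics/w6.png

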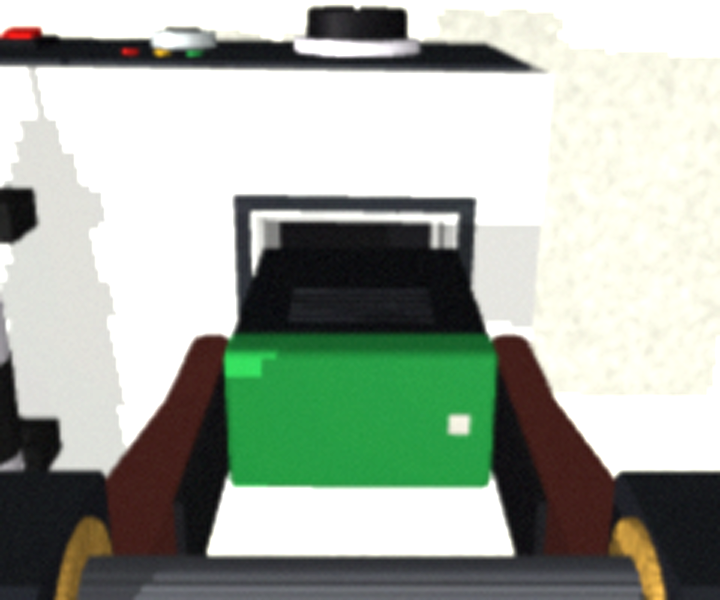

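The bay's inner frame edge is at columns 249–461 and row 212. The pack's bottom front edge is at row 250, columns 263–460. The pack is about 1.6 mm too far in tool +y and 0.8 mm in tool +x, so I'll correct and enter the mouth.

Call:
apply_moves:
  commands:
    - {"dp": [0.02,-0.056,-0.3],"delta_rot": [0,0,0],"gripper": 40}
    - {"dp": [0,0,-0.3],"delta_rot": [0,0,0],"gripper": 40}
    - {"dp": [0,0,-0.15],"delta_rot": [0,0,0],"gripper": 40}
    - {"dp": [0,0,-0.15],"delta_rot": [0,0,0],"gripper": 40}
    - {"dp": [0,0,-0.1],"delta_rot": [0,0,0],"gripper": 40}
    - {"dp": [0,0,0],"delta_rot": [0,0,0],"gripper": 40}

```text
clock: 18.25
tcp_pos: [0.5242, 0.0249, 0.1608]
orientation: [0.001, 0.05, 0.999, 0.0]
wrist_force: [1.1, -0.0, -0.7]
finger_gap: 0.593
grip_force: 20.0
```

Call:
apply_moves:
  commands:
    - {"dp": [0,0,-0.05],"delta_rot": [0,0,0],"gripper": 40}
    - {"dp": [0,0,-0.05],"delta_rot": [0,0,0],"gripper": 40}
    - {"dp": [0,0,-0.05],"delta_rot": [0,0,0],"gripper": 40}
    - {"dp": [0,0,0],"delta_rot": [0,0,0],"gripper": 40}

```text
clock: 18.65
tcp_pos: [0.5243, 0.0246, 0.156]
orientation: [0.001, 0.05, 0.999, -0.0]
wrist_force: [4.2, -0.7, 1.3]
finger_gap: 0.59
grip_force: 20.0
```

The bevel pushes towards +x with 4 N, so I'll yield that way.

Call:
apply_moves:
  commands:
    - {"dp": [0.04,0,0],"delta_rot": [0,0,0],"gripper": 40}
    - {"dp": [0,0,0],"delta_rot": [0,0,0],"gripper": 40}

```text
clock: 18.85
tcp_pos: [0.5246, 0.0247, 0.1554]
orientation: [-0.001, 0.05, 0.999, -0.0]
wrist_force: [2.8, -0.7, -1.1]
finger_gap: 0.59
grip_force: 20.0
```

Call:
apply_moves:
  commands:
    - {"dp": [0.03,0,-0.03],"delta_rot": [0,0,0],"gripper": 40}
    - {"dp": [0,0,-0.04],"delta_rot": [0,0,0],"gripper": 40}
    - {"dp": [0,0,-0.04],"delta_rot": [0,0,0],"gripper": 40}
    - {"dp": [0,0,0],"delta_rot": [0,0,0],"gripper": 40}

```text
clock: 19.25
tcp_pos: [0.5253, 0.0249, 0.152]
orientation: [-0.001, 0.05, 0.999, 0.0]
wrist_force: [0.8, 0.6, -2.2]
finger_gap: 0.587
grip_force: 20.0
```

Free now. Going deeper.

Call:
apply_moves:
  commands:
    - {"dp": [0,0,-0.08],"delta_rot": [0,0,0],"gripper": 40}
    - {"dp": [0,0,-0.08],"delta_rot": [0,0,0],"gripper": 40}
    - {"dp": [0,0,-0.08],"delta_rot": [0,0,0],"gripper": 40}
    - {"dp": [0,0,-0.08],"delta_rot": [0,0,0],"gripper": 40}
    - {"dp": [0,0,0],"delta_rot": [0,0,0],"gripper": 40}

```text
clock: 19.75
tcp_pos: [0.5255, 0.0248, 0.1424]
orientation: [-0.0, 0.05, 0.999, -0.0]
wrist_force: [-0.3, 0.5, -1.4]
finger_gap: 0.588
grip_force: 20.0
```

Call:
apply_moves:
  commands:
    - {"dp": [0,0,-0.1],"delta_rot": [0,0,0],"gripper": 40}
    - {"dp": [0,0,-0.1],"delta_rot": [0,0,0],"gripper": 40}
    - {"dp": [0,0,-0.1],"delta_rot": [0,0,0],"gripper": 40}
    - {"dp": [0,0,-0.1],"delta_rot": [0,0,0],"gripper": 40}
    - {"dp": [0,0,-0.1],"delta_rot": [0,0,0],"gripper": 40}
    - {"dp": [0,0,0],"delta_rot": [0,0,0],"gripper": 40}

```text
clock: 20.35
tcp_pos: [0.5255, 0.0249, 0.1273]
orientation: [-0.001, 0.05, 0.999, -0.0]
wrist_force: [0.1, 0.3, -1.2]
finger_gap: 0.592
grip_force: 20.0
```

Call:
apply_moves:
  commands:
    - {"dp": [0,0,-0.05],"delta_rot": [0,0,0],"gripper": 40}
    - {"dp": [0,0,-0.05],"delta_rot": [0,0,0],"gripper": 40}
    - {"dp": [0,0,-0.04],"delta_rot": [0,0,0],"gripper": 40}
    - {"dp": [0,0,0],"delta_rot": [0,0,0],"gripper": 40}

```text
clock: 20.75
tcp_pos: [0.5257, 0.0248, 0.1236]
orientation: [-0.0, 0.05, 0.999, -0.0]
wrist_force: [0.6, 0.1, -0.7]
finger_gap: 0.592
grip_force: 20.0
```

Call:
apply_moves:
  commands:
    - {"dp": [0,0,0],"delta_rot": [0,0,0],"gripper": 70}
    - {"dp": [0,0,0],"delta_rot": [0,0,0],"gripper": 70}
    - {"dp": [0,0,0],"delta_rot": [0,0,0],"gripper": 70}
    - {"dp": [0,0,0.4],"delta_rot": [0,0,0],"gripper": 70}
    - {"dp": [0,0,0.7],"delta_rot": [0,0,0],"gripper": 70}
    - {"dp": [0,0,0.3],"delta_rot": [0,0,0],"gripper": 0}

```text
clock: 21.35
tcp_pos: [0.5266, 0.0248, 0.1689]
orientation: [0.002, 0.05, 0.999, 0.0]
wrist_force: [-0.5, -0.5, 0.6]
finger_gap: 0.742
grip_force: 0.0
```

Call:
apply_moves:
  commands:
    - {"dp": [0,0,0],"delta_rot": [0,0,0],"gripper": 0}
    - {"dp": [0,0,0],"delta_rot": [0,0,0],"gripper": 0}
    - {"dp": [0,0,0],"delta_rot": [0,0,0],"gripper": 0}
    - {"dp": [0,0,0],"delta_rot": [0,0,0],"gripper": 0}
    - {"dp": [0,0,0],"delta_rot": [0,0,0],"gripper": 0}
    - {"dp": [0,0,0],"delta_rot": [0,0,0],"gripper": 0}
    - {"dp": [0,0,0],"delta_rot": [0,0,0],"gripper": 0}
    - {"dp": [0,0,0],"delta_rot": [0,0,0],"gripper": 0}

```text
clock: 22.15
tcp_pos: [0.5257, 0.0248, 0.1658]
orientation: [-0.0, 0.05, 0.999, -0.0]
wrist_force: [0.1, 0.4, 0.0]
finger_gap: 0.023
grip_force: 0.0
```

Run:
```python
from h import *
im=bot.get_image("wrist")[:,:,::-1]
cv2.imwrite("pics/w7.png",cv2.convertScaleAbs(cv2.resize(im[110:310,140:380],None,fx=3,fy=3,interpolation=cv2.INTER_CUBIC),alpha=1.6))
print(pose()[0])
```

```text
[0.52574631 0.02480991 0.16577355]
```

View pics/w7.png

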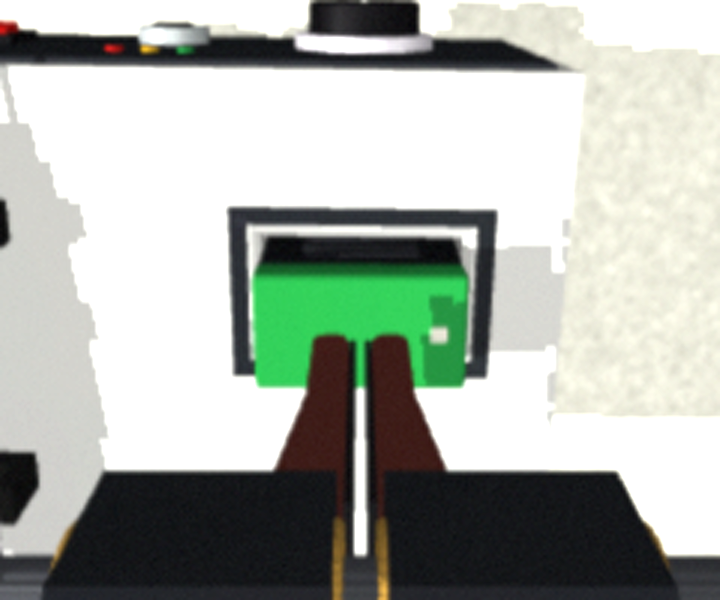

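The green pack stands in the bay, centred at about column 361 and proud. I'll approach and press at 12 mm/s to just short of the known stop (TCP z about 0.109).

Call:
apply_moves:
  commands:
    - {"dp": [-0.03,0,-0.4],"delta_rot": [0,0,0],"gripper": 0}
    - {"dp": [0,0,-0.25],"delta_rot": [0,0,0],"gripper": 0}
    - {"dp": [0,0,0],"delta_rot": [0,0,0],"gripper": 0}
    - {"dp": [0,0,-0.04],"delta_rot": [0,0,0],"gripper": 0}
    - {"dp": [0,0,-0.04],"delta_rot": [0,0,0],"gripper": 0}
    - {"dp": [0,0,-0.04],"delta_rot": [0,0,0],"gripper": 0}
    - {"dp": [0,0,-0.04],"delta_rot": [0,0,0],"gripper": 0}
    - {"dp": [0,0,-0.04],"delta_rot": [0,0,0],"gripper": 0}

```text
clock: 23.0
tcp_pos: [0.5251, 0.0248, 0.141]
orientation: [0.0, 0.05, 0.999, 0.0]
wrist_force: [-0.3, 0.5, 2.9]
finger_gap: 0.004
grip_force: 1.4
```

Call:
apply_moves:
  commands:
    - {"dp": [0,0,-0.04],"delta_rot": [0,0,0],"gripper": 0}
    - {"dp": [0,0,-0.04],"delta_rot": [0,0,0],"gripper": 0}
    - {"dp": [0,0,-0.04],"delta_rot": [0,0,0],"gripper": 0}
    - {"dp": [0,0,-0.04],"delta_rot": [0,0,0],"gripper": 0}
    - {"dp": [0,0,-0.04],"delta_rot": [0,0,0],"gripper": 0}
    - {"dp": [0,0,-0.04],"delta_rot": [0,0,0],"gripper": 0}
    - {"dp": [0,0,-0.04],"delta_rot": [0,0,0],"gripper": 0}
    - {"dp": [0,0,-0.04],"delta_rot": [0,0,0],"gripper": 0}

```text
clock: 23.8
tcp_pos: [0.525, 0.0248, 0.1308]
orientation: [0.0, 0.05, 0.999, 0.0]
wrist_force: [0.4, 1.1, 4.2]
finger_gap: 0.002
grip_force: 1.8
```

Call:
apply_moves:
  commands:
    - {"dp": [0,0,-0.04],"delta_rot": [0,0,0],"gripper": 0}
    - {"dp": [0,0,-0.04],"delta_rot": [0,0,0],"gripper": 0}
    - {"dp": [0,0,-0.04],"delta_rot": [0,0,0],"gripper": 0}
    - {"dp": [0,0,-0.04],"delta_rot": [0,0,0],"gripper": 0}
    - {"dp": [0,0,-0.04],"delta_rot": [0,0,0],"gripper": 0}
    - {"dp": [0,0,-0.04],"delta_rot": [0,0,0],"gripper": 0}
    - {"dp": [0,0,-0.04],"delta_rot": [0,0,0],"gripper": 0}
    - {"dp": [0,0,-0.04],"delta_rot": [0,0,0],"gripper": 0}

```text
clock: 24.6
tcp_pos: [0.5249, 0.0248, 0.1211]
orientation: [0.0, 0.05, 0.999, 0.0]
wrist_force: [0.5, 1.0, 3.7]
finger_gap: 0.0
grip_force: 2.2
```

Call:
apply_moves:
  commands:
    - {"dp": [0,0,-0.04],"delta_rot": [0,0,0],"gripper": 0}
    - {"dp": [0,0,-0.04],"delta_rot": [0,0,0],"gripper": 0}
    - {"dp": [0,0,-0.04],"delta_rot": [0,0,0],"gripper": 0}
    - {"dp": [0,0,-0.04],"delta_rot": [0,0,0],"gripper": 0}
    - {"dp": [0,0,-0.04],"delta_rot": [0,0,0],"gripper": 0}
    - {"dp": [0,0,-0.04],"delta_rot": [0,0,0],"gripper": 0}

```text
clock: 25.2
tcp_pos: [0.5249, 0.0248, 0.1139]
orientation: [0.0, 0.05, 0.999, 0.0]
wrist_force: [0.9, 0.2, 4.1]
finger_gap: 0.009
grip_force: 2.5
```

Call:
apply_moves:
  commands:
    - {"dp": [0,0,-0.04],"delta_rot": [0,0,0],"gripper": 0}
    - {"dp": [0,0,-0.04],"delta_rot": [0,0,0],"gripper": 0}
    - {"dp": [0,0,-0.03],"delta_rot": [0,0,0],"gripper": 0}

```text
clock: 25.5
tcp_pos: [0.5249, 0.0248, 0.1106]
orientation: [0.0, 0.05, 0.999, 0.0]
wrist_force: [1.1, 1.0, 5.1]
finger_gap: 0.007
grip_force: 2.7
```

Call:
apply_moves:
  commands:
    - {"dp": [0,0,-0.03],"delta_rot": [0,0,0],"gripper": 0}

```text
clock: 25.6
tcp_pos: [0.5249, 0.0248, 0.1098]
orientation: [0.0, 0.05, 0.999, 0.0]
wrist_force: [1.1, 0.5, 5.0]
finger_gap: 0.006
grip_force: 2.6
```

Call:
apply_moves:
  commands:
    - {"dp": [0,0,-0.025],"delta_rot": [0,0,0],"gripper": 0}

```text
clock: 25.7
tcp_pos: [0.525, 0.0248, 0.1092]
orientation: [0.0, 0.05, 0.999, 0.0]
wrist_force: [-0.0, 0.4, 7.8]
finger_gap: 0.008
grip_force: 3.9
```

The soft stop shows 7.8 N, which is past the catch point. I'm letting go and looking.

Call:
apply_moves:
  commands:
    - {"dp": [0,0,0.04],"delta_rot": [0,0,0],"gripper": 0}
    - {"dp": [0,0,0.1],"delta_rot": [0,0,0],"gripper": 0}
    - {"dp": [0,0,0.3],"delta_rot": [0,0,0],"gripper": 0}
    - {"dp": [0,0,0.8],"delta_rot": [0,0,0],"gripper": 0}
    - {"dp": [0,0,0.9],"delta_rot": [0,0,0],"gripper": 0}
    - {"dp": [0,0,0.9],"delta_rot": [0,0,0],"gripper": 0}
    - {"dp": [0,0,0],"delta_rot": [0,0,0],"gripper": 0}
    - {"dp": [0,0,0],"delta_rot": [0,0,0],"gripper": 0}

```text
clock: 26.5
tcp_pos: [0.5248, 0.0247, 0.2]
orientation: [-0.0, 0.05, 0.999, -0.0]
wrist_force: [0.8, -0.6, -0.7]
finger_gap: 0.004
grip_force: 0.0
```

Run:
```python
from h import *
im=bot.get_image("wrist")[:,:,::-1]
cv2.imwrite("pics/w8.png",cv2.convertScaleAbs(cv2.resize(im,None,fx=1.5,fy=1.5,interpolation=cv2.INTER_CUBIC),alpha=1.4))
print(pose()[0])
```

```text
[0.52437716 0.02473266 0.19881385]
```

View pics/w8.png

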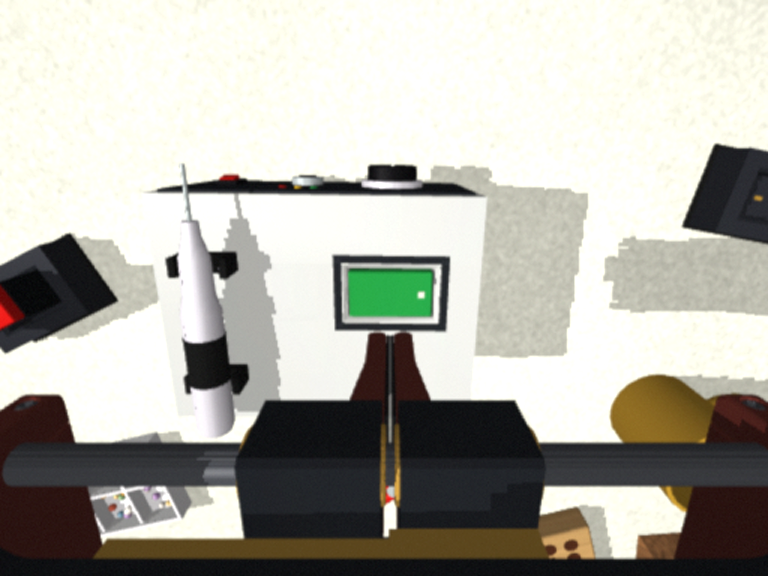

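The green pack is flush in the bay, with its cap at (391,293) inside the frame. Red stands in the other stand, and the arm is clear. I'm handing in.

```bash
python3 -c "
from plant import bot
print(bot.finish_job())"
```

```text
the job is handed in; nothing more can be done
None
```

I handed the job in at about 27 s of the 72 s limit: the red pack is fully down in the charging stand and the green pack is caught flush in the bay; the highest press force I read was 9.5 N, and the hand-in returned no verdict.

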